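Sort the ink pots into their colour trays

TASK

The colour-matching run is over: stand every ink pot, jars and tins alike, upright in the tray whose floor has the same colour as its lid, flat on the floor of the tray and let go. Do not tip any pot over, and leave the colour meter and the mixing cup standing where they are.

Things in the scene. Friction and masses are not known exactly. Their poses are not given: they have to be found in the camera images.
- jar_orange: Tall ink jar, loose, standing upright: straight round cylinder 48 mm in diameter, 66 mm high, white with an orange lid and an orange band; about 110 g. Origin: centre of its underside, z up.
- tin_orange: Squat ink tin, loose, standing upright: straight round steel cylinder 56 mm in diameter, 45 mm high, with an orange disc on its lid and an orange band; about 140 g. Origin: centre of its underside, z up.
- jar_teal: Tall ink jar, loose, standing upright: straight round cylinder 48 mm in diameter, 66 mm high, white with a teal lid and a teal band; about 110 g. Origin: centre of its underside, z up.
- tin_teal: Squat ink tin, loose, standing upright: straight round steel cylinder 56 mm in diameter, 45 mm high, with a teal disc on its lid and a teal band; about 140 g. Origin: centre of its underside, z up.
- jar_violet: Tall ink jar, loose, standing upright: straight round cylinder 48 mm in diameter, 66 mm high, white with a violet lid and a violet band; about 110 g. Origin: centre of its underside, z up.
- tray_orange: Low black-lipped tray with an orange floor, fixed to the bench. Outside 86 mm along its x by 166 mm along its y; lip 3 mm thick, top 14 mm above the bench; inside 80 by 160 mm, inner floor 4 mm above the bench: room for two pots side by side along its y. Origin: centre of its underside, on the bench (z = 0); z up.
- tray_teal: Low black-lipped tray with a teal floor, fixed to the bench. Outside 86 mm along its x by 166 mm along its y; lip 3 mm thick, top 14 mm above the bench; inside 80 by 160 mm, inner floor 4 mm above the bench: room for two pots side by side along its y. Origin: centre of its underside, on the bench (z = 0); z up.
- tray_violet: Low black-lipped tray with a violet floor, fixed to the bench. Outside 86 mm along its x by 166 mm along its y; lip 3 mm thick, top 14 mm above the bench; inside 80 by 160 mm, inner floor 4 mm above the bench: room for two pots side by side along its y. Origin: centre of its underside, on the bench (z = 0); z up.
- meter: Bystander: hand-held colour meter, black and silver block with a screen and keys on top, 90 mm (its x) by 65 mm (its y) by 60 mm high, loose, about 0.5 kg. Origin: centre of its underside.
- cup: Bystander: empty open steel mixing cup, 60 mm across the rim, 80 mm high, loose, about 150 g. Origin: centre of its underside.
Mind the look-alikes: they are no part of the job. Leave any yellow look-alike of the jar_teal alone.

How it is judged (in metres and radians):
At the end, for the whole second after the job is handed in: Each of the five pots stands upright (within 0.1 rad), released and at rest, flat on the floor of the tray of its own colour (its underside less than 9 mm above the bench; its centre within 20 mm of the tray's centre along the tray's x and within 60 mm along its y) (x of jar_orange in the frame of tray_orange between -0.02 and 0.02 m and y of jar_orange in the frame of tray_orange between -0.06 and 0.06 m and z of each of jar_orange, tin_orange in the frame of tray_orange below 0.009 m and angle between each of jar_orange, tin_orange, jar_teal, tin_teal, jar_violet's own z axis and vertical below 0.1 rad and linear speed of each of jar_orange, tin_orange, jar_teal, tin_teal, jar_violet below 0.02 m/s and x of tin_orange in the frame of tray_orange between -0.02 and 0.02 m and y of tin_orange in the frame of tray_orange between -0.06 and 0.06 m and x of jar_teal in the frame of tray_teal between -0.02 and 0.02 m and y of jar_teal in the frame of tray_teal between -0.06 and 0.06 m and z of each of jar_teal, tin_teal in the frame of tray_teal below 0.009 m and x of tin_teal in the frame of tray_teal between -0.02 and 0.02 m and y of tin_teal in the frame of tray_teal between -0.06 and 0.06 m and x of jar_violet in the frame of tray_violet between -0.02 and 0.02 m and y of jar_violet in the frame of tray_violet between -0.06 and 0.06 m and z of jar_violet in the frame of tray_violet below 0.009 m); the robot touches nothing.
It fails at once if an ink pot is tipped over (angle between any of jar_orange, tin_orange, jar_teal, tin_teal, jar_violet's own z axis and vertical above 0.7 rad).
It fails at once if the colour meter is moved more than 25 mm or tipped (distance of meter from where it was at the start of the episode above 0.025 m or angle between meter's own z axis and vertical above 0.3 rad).
It fails at once if the mixing cup is moved more than 25 mm or tipped (distance of cup from where it was at the start of the episode above 0.025 m or angle between cup's own z axis and vertical above 0.3 rad).
It also fails if it takes over 120 s, if anything falls off the work surface, if the arm or the gripper's body presses on something with over 40 N, if the wrist force passes 120 N, or if a joint passes its speed limit or range.

ROBOT

A 6-joint arm with a two-finger parallel gripper is mounted at the origin on the work surface. World frame = base frame: x ahead of the robot, y to its left, z up, the work surface at z = 0. Lengths are in mm, angles in degrees, forces in N, time in s.
With the tool pointing down it reaches from about 350 to 850 mm from the base axis. Payload 8.1 kg.
Tool frame: the origin (TCP) lies at the very end of the fingers, on their centre line; the grasp point (between the pads) lies 19 mm behind it (r.grasp_offset is the distance from the TCP to the grasp point, in mm); z points along the fingers, y is the line along which they close (so a half turn about z gives the same grasp; the last joint's range is limited). The gripper opens to 85 mm and grips with 20 to 120 N. Pads are 22 mm wide; open, the fingers measure 114 mm over their backs; the gripper's body (76 mm by 85 mm) begins 54 mm behind the grasp point. The pads swing forward as they close: fully open they stand 13 mm farther back than shut.
Start: joints at [69.076, 7.471, 85.268, -0, 87.261, -4.893], TCP at [165.676, 576.677, 202.192] pointing down, gripper open.
Joint ranges: [-169.43, 169.43], [-51.17, 129.36], [1.28, 143.12], [-76.62, 256.62], [0, 156.53], [-152.29, 152.29]. Speed limits (degrees/s): [136.94, 136.94, 159.86, 180, 180, 180].

INTERFACE

Orientations are given as [roll, pitch, yaw] about the fixed x, y, z axes, in that order (R = Rz(yaw) Ry(pitch) Rx(roll)).
In Python, from bench import r gives the robot as it stands.
- The arm moves only by the tool carry_out, never from a script. Its argument "commands" is a list of rows, each an object with "jaw": the finger opening in m, from 0 to 0.0854; "translation": the shift along the tool's x, y, z in m, a list of three; "spin": the turn about the tool's z in rad. A call has exactly 8 rows; each row shifts and turns the commanded pose from where the row before left it, along the tool's axes as they then stand; what a row does not reach is not made up. A row lasts 1/12 s, in which the tool goes at most 41.7 mm and 7.16 degrees, less where a joint would pass 70% of its speed; a pose out of reach is approached as far as the arm can. A call is refused whole if a number of a shift passes 0.0417 or a number of a turn 0.125, either way. A call with a gripper value outside its range is refused whole. The fingers move at their own pace and stop on an object; "squeeze" is the grip in N (left out, the last holds). Time passes only in rows, so rows that do not move let the fingers close, or fill a call up. It gives the time, the measured TCP pose, the force, the opening and the grip force at its end, in the units of the state.
- r.sense(): the state, without advancing time (a new reading comes with each control period).
- r.snapshot(name): name is "side" or "top" or "wrist"; returns a dict with "pixels" (384x512x3 uint8, blue, green, red), "K" (3x3 intrinsics, pixels), "extrinsics" (4x4, takes a point from camera to world coordinates). Camera axes: x right, y down, z forward; pixel columns grow to the right and rows downward; lengths in mm; the calibration is good to about 2 mm. A picture is of the moment at which its call begins. There is no depth.
- r.hand_in(): hands the job in; it is judged then, once.
Trained networks look in a picture, given as the dict that the camera call returned (one of the last four; its "shot" number tells which), for a name from the list of things; names that differ only in an ending like _2 or _b are one class to them, and where a whole thing is asked for, a point or a joint stands for the part that bears it (a point fixed in the world has none). Each returns a list of dicts, best first, with "score" (0 to 1); they miss things now and then, are a little off and sometimes report something else, mostly with a low value. They report only what shows in the picture. A call takes as long as a camera call. They do not tell look-alikes from the thing itself.
- r.spot_in(picture, target): "xy" ([column, row] in pixels, amid what is visible of it).
- r.regions_of(picture, target): "pixels" (384x512 bool, what is visible of it) and "xy" ([column, row] in pixels, amid what is visible of it).
- r.landmark_of(picture, target): "xy" ([column, row] in pixels: a listed point, or the origin of a listed thing).
The state is a dict: "time": time; "joint_pos": joint angles; "qd": joint speeds; "joint_efforts": joint torques, N m; "tool_pos": TCP position; "tcp_rot": TCP orientation; "ft_force": force on the tool from outside, world axes, zero at the start; "wrist_torque": the same for the moment, N m; "finger_gap": finger opening in mm; "grip_force": force on a finger pad.
Only numpy, scipy, OpenCV 4.12 (cv2) and the standard library are available. Lean on these libraries where they do the work, as an engineer would, in place of code of your own. Each camera call takes 0.05 s, during which the arm holds its last target. There are 200 camera calls.

## Working session

There is one attempt and no reset: what is moved stays moved. The work goes in short steps, Python scripts to look and compute and a tool call to move; the robot and the scene stay as the last step left them, time stands still between calls to the robot, and variables do not carry over. Pictures are saved under pics/ and viewed, at most 14 in all, crops included, and the job is handed in when it is done.

Besides the shell and the picture viewer there is one more tool, called after ">>>" by a JSON object that holds its "name" and its "arguments". carry_out: Moves the arm, as the interface text tells. Its arguments: {"type":"object","properties":{"commands":{"type":"array","items":{"type":"object","properties":{"jaw":{"type":"number"},"translation":{"type":"array","items":{"type":"number"}},"spin":{"type":"number"}}}},"squeeze":{"type":"number"}},"required":["commands"]}

```bash
mkdir -p pics; ls; python3 - <<'E'
from bench import r
import cv2
print(r.sense())
for n in("top","side"):
    p=r.snapshot(n); cv2.imwrite(f"pics/{n}0.png",p["pixels"]); print(n,p["K"].tolist(),p["extrinsics"].round(3).tolist())
    for t in "jar_orange tin_orange jar_teal tin_teal jar_violet tray_orange tray_teal tray_violet meter cup".split():
        print(t,[(round(d["score"],2),[round(float(v)) for v in d["xy"]]) for d in r.landmark_of(p,t)[:4]])
E
```

```text
pics
{'time': 0.0, 'joint_pos': array([ 6.90764720e+01,  7.51804815e+00,  8.53297045e+01, -7.41536380e-04,
        8.72633303e+01, -4.89241490e+00]), 'qd': array([ 0.00948056,  0.04139919, -0.01543763,  0.02134825,  0.01055688,
        0.06694522]), 'joint_efforts': array([-3.58846082e-04, -5.69379795e+01, -5.00570190e+01, -2.18580117e-04,
        1.45473343e-02, -1.22093088e-06]), 'tool_pos': array([165.44864169, 576.08815718, 201.10978737]), 'tcp_rot': array([-1.79889259e+02, -8.73577909e-03,  1.63968915e+02]), 'ft_force': array([0.19640641, 0.06478652, 0.07092846]), 'wrist_torque': array([-0.01067929,  0.06554597, -0.0407289 ]), 'grip_force': 0.0, 'finger_gap': 85.44349276309894}
top [[414.2301266606099, 0.0, 256.2954829303141], [0.0, 414.2301266606099, 200.36752228815337], [0.0, 0.0, 1.0]] [[0.016, -0.982, 0.187, 357.015], [-0.999, -0.021, -0.024, 18.721], [0.028, -0.187, -0.982, 1002.624], [0.0, 0.0, 0.0, 1.0]]
jar_orange [(0.94, [294, 235])]
tin_orange [(0.74, [259, 229])]
jar_teal [(0.91, [353, 228]), (0.67, [332, 265]), (0.67, [371, 265]), (0.57, [398, 272])]
tin_teal [(0.88,
[... 216 characters left out ...]
 (0.54, [296, 236])]
side [[432.6442174070134, 0.0, 255.40709160581534], [0.0, 432.6442174070134, 183.41512927005755], [0.0, 0.0, 1.0]] [[0.76, -0.485, 0.433, 30.334], [-0.65, -0.576, 0.495, -567.479], [0.009, -0.658, -0.753, 888.975], [0.0, 0.0, 0.0, 1.0]]
jar_orange [(0.61, [264, 228])]
tin_orange [(0.73, [243, 202])]
jar_teal [(0.93, [291, 290]), (0.9, [262, 263]), (0.7, [311, 254]), (0.62, [312, 321])]
tin_teal [(0.79, [208, 176]), (0.23, [283, 177])]
jar_violet [(0.76, [168, 128])]
tray_orange [(0.69, [231, 133])]
tray_teal [(0.91, [284, 178])]
tray_violet [(0.65, [336, 220]), (0.61, [285, 177]), (0.25, [242, 201])]
meter [(0.71, [195, 151])]
cup [(0.79, [348, 291]), (0.22, [194, 150])]
```

```bash
python3 - <<'E'
import cv2
t=cv2.imread("pics/top0.png")[130:300,60:440]; cv2.imwrite("pics/topc.png",cv2.resize(t,None,fx=2.1,fy=2.1,interpolation=cv2.INTER_CUBIC))
E
```

```text
(no output)
```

View pics/topc.png

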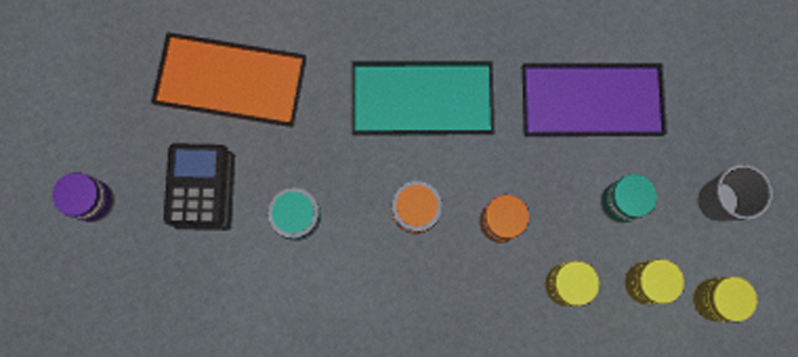

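View pics/side0.png

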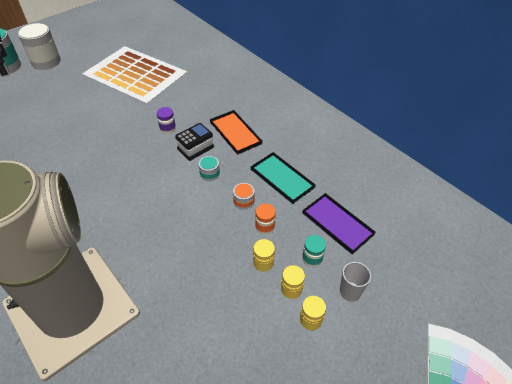

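The top crop shows a row of coloured pots, given here in full-image pixels:
- violet jar (96,223)
- teal tin (200,231)
- orange tin (259,228)
- orange jar (300,233)
- teal jar (362,224)
- cup (414,221)

The three yellow jars at (333,265), (373,264) and (408,272) are the look-alikes. The only jar with a teal lid is at (362,224), and the enlarged crop confirms it.

Next I measure the lids and tray floors by colour in both views.

```bash
cat > h.py <<'E'
import numpy as np, cv2
from bench import r
HUE={"orange":(4,19),"teal":(75,95),"violet":(125,150)}
def world(p,xy,z):
    d=p["extrinsics"][:3,:3]@np.linalg.solve(p["K"],[xy[0],xy[1],1.]); o=p["extrinsics"][:3,3]
    return (o+d*(z-o[2])/d[2])[:2]
def blobs(p,c,amin=25):
    h=cv2.cvtColor(p["pixels"],cv2.COLOR_BGR2HSV); a,b=HUE[c]
    m=cv2.inRange(h,(a,110,50),(b,255,255))
    n,l,s,ce=cv2.connectedComponentsWithStats(m)
    return [(s[i,4],ce[i],s[i,:4],(l==i).astype(np.uint8)) for i in range(1,n) if s[i,4]>amin]
E
python3 - <<'E'
from h import *
for n in("top","side"):
    p=r.snapshot(n)
    for c in HUE:
        for a,ce,b,m in blobs(p,c):
            if a>700:
                pts=cv2.findContours(m,0,1)[0][0].reshape(-1,2)
                w=np.array([world(p,q,4) for q in pts],np.float32); R=cv2.minAreaRect(w)
                print(n,c,"tray",a,world(p,ce,4).round(1),np.round(R[0],1),np.round(R[1],1),round(R[2],1))
            else: print(n,c,a,ce.round(1),b,"z45",world(p,ce,45).round(1),"z66",world(p,ce,66).round(1))
    for t in "jar_orange tin_orange jar_teal tin_teal jar_violet meter cup".split():
        print(n,t,[(round(d["score"],2),world(p,d["xy"],0).round()) for d in r.landmark_of(p,t)[:1]])
E
```

```text
top orange tray 2069 [626.3 212.2] [626.6 211.8] [161.7  81.2] 81.9
top orange 121 [  7.1 154.6] [  0 149  16  12] z45 [637.1 585.6] z66 [630.9 573.2]
top orange 139 [  8.3 166.1] [  0 161  18  12] z45 [609.  579.3] z66 [603.4 567. ]
top orange 162 [  9.3 177.9] [  0 172  20  13] z45 [580.6 573.4] z66 [575.7 561.3]
top orange 192 [ 10.7 189.6] [  0 183  23  14] z45 [552.8 566.8] z66 [548.5 554.8]
top orange 214 [ 11.7 201.6] [  0 195  25  15] z45 [524.6 561.1] z66 [520.9 549.2]
top orange 240 [ 12.9 213.6] [  0 206  28  16] z45 [496.5 554.6] z66 [493.5 542.9]
top orange 300 [258.1 227.4] [249 218  19  20] z45 [475.5 -10.2] z66 [472.9  -9.6]
top orange 385 [300.2 233.3] [289 223  23  22] z45 [ 463.6 -108.5] z66 [ 461.2 -105.7]
top teal tray 2004 [608.9 -16.4] [609.3 -17. ] [ 76.9 159.5] 1.4
top teal 344 [361.8 222.8] [352 213  21  21] z45 [ 491.2 -253.7] z66 [ 488.3 -247.7]
top teal 300 [199.  230.8] [190 222  19  19] z45 [465.1 126.2] z66 [462.7 123.8]
top teal 211 [501.1 233.4] [491 224  21  20] z45 [ 472.3 -583.7] z66 [ 469.8 -570.5]
top teal 127 [507.5 246.8] [501 238  11  19] z45
[... 2821 characters left out ...]
 70.7]
side teal 338 [314.6 244.5] [305 235  21  20] z45 [ 498.2 -243.1] z66 [ 486.5 -251.2]
side teal 112 [311.7 259.7] [303 252  21  13] z45 [ 464.3 -267.1] z66 [ 453.5 -274.6]
side violet 169 [164.6 113.2] [157 107  16  13] z45 [488.5 376.3] z66 [477.1 352.8]
side violet 90 [166.8 126.5] [159 122  16   9] z45 [460.8 321.2] z66 [450.1 299. ]
side violet tray 1544 [ 614.5 -220.3] [ 615.1 -216.5] [ 76.  159.7] 1.3
side jar_orange [(0.67, array([ 463., -112.]))]
side tin_orange [(0.96, array([473., -20.]))]
side jar_teal [(0.89, array([ 396., -278.]))]
side tin_teal [(0.61, array([466., 134.]))]
side jar_violet [(0.93, array([475., 363.]))]
side meter [(0.56, array([481., 224.]))]
side cup []
```

Both views agree on the positions (x, y in mm):

| Thing | Position |
|---|---|
| jar_violet | 478, 356 |
| tin_teal | 465, 126 |
| tin_orange | 476, -10 |
| jar_orange | 461, -107 |
| jar_teal | 488, -248 |
| tray orange | 627, 212 (turned -8°) |
| tray teal | 611, -16 |
| tray violet | 612, -219 |

I first turn the tool to yaw 90, so that tool x is world y and tool y is world x.

>>> {"name": "carry_out", "arguments": {"commands": [{"spin": 0.12, "jaw": 0.085}, {"spin": 0.12}, {"spin": 0.12}, {"spin": 0.12}, {"spin": 0.12}, {"spin": 0.12}, {"spin": 0.12}, {"spin": 0.12}], "squeeze": 40}}

```text
invalid input
```

>>> {"name": "carry_out", "arguments": {"commands": [{"spin": 0.11}, {"spin": 0.11}, {"spin": 0.11}, {"translation": [-0.02, 0.03, 0]}, {"translation": [-0.02, 0.03, 0]}, {"translation": [-0.02, 0.03, 0]}, {"translation": [-0.02, 0.03, 0]}, {"translation": [-0.02, 0.03, 0]}]}}

```text
invalid input
```

>>> {"name": "carry_out", "arguments": {"commands": [{"translation": [-0.02, 0.03, 0]}, {"translation": [-0.02, 0.03, 0]}, {"translation": [-0.02, 0.03, 0]}, {"translation": [-0.02, 0.03, 0]}, {"translation": [-0.02, 0.03, 0]}, {"translation": [-0.02, 0.01, 0]}, {"translation": [0, 0, 0]}, {"translation": [0, 0, 0]}]}}

```text
invalid input
```

Every row probably needs all three fields.

>>> {"name": "carry_out", "arguments": {"commands": [{"jaw": 0.085, "translation": [0, 0, 0], "spin": 0.12}, {"jaw": 0.085, "translation": [0, 0, 0], "spin": 0.12}, {"jaw": 0.085, "translation": [0, 0, 0], "spin": 0.12}, {"jaw": 0.085, "translation": [0, 0, 0], "spin": 0.12}, {"jaw": 0.085, "translation": [0, 0, 0], "spin": 0.12}, {"jaw": 0.085, "translation": [0, 0, 0], "spin": 0.12}, {"jaw": 0.085, "translation": [0, 0, 0], "spin": 0.12}, {"jaw": 0.085, "translation": [0, 0, 0], "spin": 0.12}], "squeeze": 40}}

```text
time: 2.57
tool_pos: [165.7, 576.6, 202.2]
tcp_rot: [-180.0, 0.0, 108.6]
ft_force: [0.3, 0.6, 0.8]
finger_gap: 85.0
grip_force: 0.0
```

>>> {"name": "carry_out", "arguments": {"commands": [{"jaw": 0.085, "translation": [0, 0, 0], "spin": 0.11}, {"jaw": 0.085, "translation": [0, 0, 0], "spin": 0.11}, {"jaw": 0.085, "translation": [0, 0, 0], "spin": 0.11}, {"jaw": 0.085, "translation": [-0.02, 0.03, 0], "spin": 0}, {"jaw": 0.085, "translation": [-0.02, 0.03, 0], "spin": 0}, {"jaw": 0.085, "translation": [-0.02, 0.03, 0], "spin": 0}, {"jaw": 0.085, "translation": [-0.02, 0.03, 0], "spin": 0}, {"jaw": 0.085, "translation": [-0.02, 0.03, 0], "spin": 0}]}}

```text
time: 3.23
tool_pos: [316.9, 475.8, 202.3]
tcp_rot: [180.0, -0.0, 90.1]
ft_force: [0.1, 0.2, 0.5]
finger_gap: 85.2
grip_force: 0.0
```

>>> {"name": "carry_out", "arguments": {"commands": [{"jaw": 0.085, "translation": [-0.02, 0.027, 0], "spin": 0}, {"jaw": 0.085, "translation": [-0.02, 0.027, 0], "spin": 0}, {"jaw": 0.085, "translation": [-0.02, 0.027, 0], "spin": 0}, {"jaw": 0.085, "translation": [-0.02, 0.027, 0], "spin": 0}, {"jaw": 0.085, "translation": [-0.02, 0.027, 0], "spin": 0}, {"jaw": 0.085, "translation": [-0.02, 0.027, 0], "spin": 0}, {"jaw": 0.085, "translation": [0, 0, 0.03], "spin": 0}, {"jaw": 0.085, "translation": [0, 0, 0.03], "spin": 0}]}}

```text
time: 3.9
tool_pos: [481.5, 356.4, 144.2]
tcp_rot: [179.7, -0.2, 89.9]
ft_force: [0.1, 0.1, -1.3]
finger_gap: 84.8
grip_force: 0.0
```

```bash
python3 - <<'E'
from h import *
p=r.snapshot("wrist"); cv2.imwrite("pics/w1.png",p["pixels"]); print(r.sense()["tool_pos"])
for b in blobs(p,"violet"): print(b[0],b[1],b[2],world(p,b[1],66))
print([(d["score"],world(p,d["xy"],0)) for d in r.landmark_of(p,"jar_violet")])
E
```

```text
[476.44157975 354.4068156  134.88438444]
154 [249.03246753 148.1038961 ] [227 144  45  16] [479.79108779 388.41238285]
2821 [246.9886565  182.31761787] [217 153  60  60] [478.08692027 361.72515584]
[]
```

View pics/w1.png

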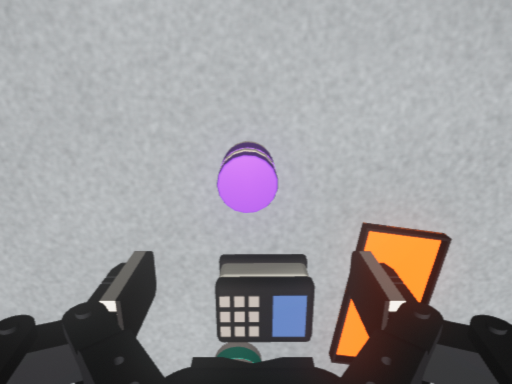

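The wrist view shows the violet jar's lid at (247,182), with the meter and the orange tray beyond it. I measure again with the arm settled.

```bash
python3 - <<'E'
from h import *
for i in range(2):
  p=r.snapshot("wrist"); print(r.sense()["tool_pos"])
  for b in blobs(p,"violet",1000): print(b[0],b[1],b[2],world(p,b[1],66))
E
```

```text
[475.92271431 355.52429504 139.3493471 ]
3022 [256.86896095 181.79318332] [226 151  62  62] [478.09076187 361.81865706]
[477.16959176 356.69952272 141.9457672 ]
2944 [255.3919837  182.23131793] [225 152  61  61] [478.0988797  361.82389339]
```

>>> {"name": "carry_out", "arguments": {"commands": [{"jaw": 0.085, "translation": [0.004, 0, 0.02], "spin": 0}, {"jaw": 0.085, "translation": [0, 0, 0.02], "spin": 0}, {"jaw": 0.085, "translation": [0, 0, 0.02], "spin": 0}, {"jaw": 0.085, "translation": [0, 0, 0.02], "spin": 0}, {"jaw": 0.085, "translation": [0, 0, 0.02], "spin": 0}, {"jaw": 0.085, "translation": [0, 0, 0.015], "spin": 0}, {"jaw": 0.085, "translation": [0, 0, 0], "spin": 0}, {"jaw": 0.085, "translation": [0, 0, 0], "spin": 0}]}}

```text
time: 4.77
tool_pos: [478.3, 361.9, 28.8]
tcp_rot: [179.9, -0.0, 90.1]
ft_force: [0.3, -0.2, 1.1]
finger_gap: 84.8
grip_force: 0.0
```

>>> {"name": "carry_out", "arguments": {"commands": [{"jaw": 0.03, "translation": [0, 0, 0], "spin": 0}, {"jaw": 0.03, "translation": [0, 0, 0], "spin": 0}, {"jaw": 0.03, "translation": [0, 0, 0], "spin": 0}, {"jaw": 0.03, "translation": [0, 0, 0], "spin": 0}, {"jaw": 0.03, "translation": [0, 0, 0], "spin": 0}, {"jaw": 0.03, "translation": [0, 0, 0], "spin": 0}, {"jaw": 0.03, "translation": [0, 0, 0], "spin": 0}, {"jaw": 0.03, "translation": [0, 0, 0], "spin": 0}]}}

```text
time: 5.43
tool_pos: [479.0, 361.9, 29.5]
tcp_rot: [179.9, -0.1, 90.1]
ft_force: [-2.3, -0.8, 7.1]
finger_gap: 45.9
grip_force: 39.8
```

>>> {"name": "carry_out", "arguments": {"commands": [{"jaw": 0.03, "translation": [0, 0, -0.01], "spin": 0}, {"jaw": 0.03, "translation": [0, 0, -0.02], "spin": 0}, {"jaw": 0.03, "translation": [0, 0, -0.02], "spin": 0}, {"jaw": 0.03, "translation": [0, 0, -0.02], "spin": 0}, {"jaw": 0.03, "translation": [0, 0, -0.02], "spin": 0}, {"jaw": 0.03, "translation": [0, 0, -0.02], "spin": 0}, {"jaw": 0.03, "translation": [0, 0, 0], "spin": 0}, {"jaw": 0.03, "translation": [-0.02, 0, 0], "spin": 0}]}}

```text
time: 6.1
tool_pos: [478.9, 343.9, 139.7]
tcp_rot: [179.8, -0.2, 90.2]
ft_force: [0.7, 0.4, -1.0]
finger_gap: 45.5
grip_force: 41.2
```

>>> {"name": "carry_out", "arguments": {"commands": [{"jaw": 0.03, "translation": [-0.03, 0.008, 0], "spin": 0}, {"jaw": 0.03, "translation": [-0.035, 0.008, 0], "spin": 0}, {"jaw": 0.03, "translation": [-0.035, 0.008, 0], "spin": 0}, {"jaw": 0.03, "translation": [-0.035, 0.008, 0], "spin": 0}, {"jaw": 0.03, "translation": [-0.035, 0.008, 0], "spin": 0}, {"jaw": 0.03, "translation": [-0.035, 0.008, 0], "spin": 0}, {"jaw": 0.03, "translation": [-0.035, 0.008, 0], "spin": 0}, {"jaw": 0.03, "translation": [-0.035, 0.008, 0], "spin": 0}]}}

```text
time: 6.77
tool_pos: [541.9, 64.3, 136.8]
tcp_rot: [-180.0, -0.0, 90.1]
ft_force: [0.7, -0.2, -1.5]
finger_gap: 45.4
grip_force: 41.3
```

>>> {"name": "carry_out", "arguments": {"commands": [{"jaw": 0.03, "translation": [-0.035, 0.008, 0], "spin": 0}, {"jaw": 0.03, "translation": [-0.035, 0.008, 0], "spin": 0}, {"jaw": 0.03, "translation": [-0.035, 0.008, 0], "spin": 0}, {"jaw": 0.03, "translation": [-0.035, 0.008, 0], "spin": 0}, {"jaw": 0.03, "translation": [-0.035, 0.008, 0], "spin": 0}, {"jaw": 0.03, "translation": [-0.035, 0.008, 0], "spin": 0}, {"jaw": 0.03, "translation": [-0.035, 0.008, 0], "spin": 0}, {"jaw": 0.03, "translation": [-0.03, 0.008, 0], "spin": 0}]}}

```text
time: 7.43
tool_pos: [606.0, -211.3, 136.5]
tcp_rot: [-180.0, 0.0, 90.0]
ft_force: [-0.0, -0.4, -1.0]
finger_gap: 45.7
grip_force: 41.3
```

>>> {"name": "carry_out", "arguments": {"commands": [{"jaw": 0.03, "translation": [-0.004, 0.006, 0], "spin": 0}, {"jaw": 0.03, "translation": [0, 0, 0.02], "spin": 0}, {"jaw": 0.03, "translation": [0, 0, 0.025], "spin": 0}, {"jaw": 0.03, "translation": [0, 0, 0.025], "spin": 0}, {"jaw": 0.03, "translation": [0, 0, 0.02], "spin": 0}, {"jaw": 0.03, "translation": [0, 0, 0.01], "spin": 0}, {"jaw": 0.03, "translation": [0, 0, 0], "spin": 0}, {"jaw": 0.03, "translation": [0, 0, 0], "spin": 0}]}}

```text
time: 8.1
tool_pos: [612.1, -212.5, 36.7]
tcp_rot: [-179.9, -0.0, 90.1]
ft_force: [0.4, 0.2, -0.7]
finger_gap: 46.0
grip_force: 43.8
```

```bash
python3 - <<'E'
from h import *
for n in ("side","wrist"):
  p=r.snapshot(n); s=r.sense(); print(s["tool_pos"],s["ft_force"])
  for b in blobs(p,"violet",60): print(n,b[0],b[1],b[2],world(p,b[1],70))
  cv2.imwrite(f"pics/place1_{n}.png",p["pixels"])
E
```

```text
[ 612.73277857 -212.73886605   37.49021666] [ 0.32719289 -0.33262012 -0.88334494]
side 1249 [339.19135308 224.71497198] [306 197  66  53] [ 567.10900478 -251.45931003]
side 190 [343.8        206.26842105] [336 197  16  18] [ 616.29690483 -221.75607162]
[ 613.12034123 -212.92674019   37.98358154] [ 0.22050095 -0.41180082 -1.12631277]
wrist 27500 [248.6492     210.63989091] [175  89 143 240] [ 611.20607542 -188.19100204]
```

View pics/place1_side.png

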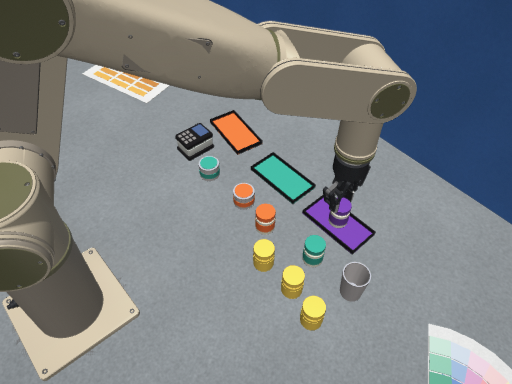

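The side view shows the jar held over the violet tray floor at about (341,212). It is still about 4 mm up, so I lower it gently and release.

>>> {"name": "carry_out", "arguments": {"commands": [{"jaw": 0.03, "translation": [0, 0, 0.002], "spin": 0}, {"jaw": 0.03, "translation": [0, 0, 0.001], "spin": 0}, {"jaw": 0.03, "translation": [0, 0, 0.001], "spin": 0}, {"jaw": 0.03, "translation": [0, 0, 0], "spin": 0}, {"jaw": 0.03, "translation": [0, 0, 0], "spin": 0}, {"jaw": 0.03, "translation": [0, 0, 0], "spin": 0}, {"jaw": 0.03, "translation": [0, 0, 0], "spin": 0}, {"jaw": 0.03, "translation": [0, 0, 0], "spin": 0}]}}

```text
time: 8.87
tool_pos: [612.5, -212.9, 33.3]
tcp_rot: [180.0, 0.0, 90.1]
ft_force: [-0.4, -0.3, -1.5]
finger_gap: 45.3
grip_force: 43.8
```

>>> {"name": "carry_out", "arguments": {"commands": [{"jaw": 0.03, "translation": [0, 0, 0.001], "spin": 0}, {"jaw": 0.03, "translation": [0, 0, 0], "spin": 0}, {"jaw": 0.055, "translation": [0, 0, 0], "spin": 0}, {"jaw": 0.07, "translation": [0, 0, 0], "spin": 0}, {"jaw": 0.085, "translation": [0, 0, 0], "spin": 0}, {"jaw": 0.085, "translation": [0, 0, 0], "spin": 0}, {"jaw": 0.085, "translation": [0, 0, 0], "spin": 0}, {"jaw": 0.085, "translation": [0, 0, -0.01], "spin": 0}]}}

```text
time: 9.53
tool_pos: [610.8, -212.1, 40.0]
tcp_rot: [-179.8, -0.1, 90.1]
ft_force: [-0.5, -0.4, -1.3]
finger_gap: 85.0
grip_force: 0.0
```

>>> {"name": "carry_out", "arguments": {"commands": [{"jaw": 0.085, "translation": [0, 0, -0.02], "spin": 0}, {"jaw": 0.085, "translation": [0, 0, -0.03], "spin": 0}, {"jaw": 0.085, "translation": [0, 0, -0.03], "spin": 0}, {"jaw": 0.085, "translation": [0, 0, -0.03], "spin": 0}, {"jaw": 0.085, "translation": [-0.01, -0.03, 0], "spin": 0}, {"jaw": 0.085, "translation": [-0.01, -0.03, 0], "spin": 0}, {"jaw": 0.085, "translation": [-0.01, -0.03, 0], "spin": 0}, {"jaw": 0.085, "translation": [-0.005, -0.03, 0], "spin": 0}]}}

```text
time: 10.2
tool_pos: [491.5, -248.8, 153.2]
tcp_rot: [179.9, 0.1, 90.1]
ft_force: [-0.8, -1.0, -0.1]
finger_gap: 85.1
grip_force: 0.0
```

```bash
cat >> h.py <<'E'
def look(c,z,amin=900,name="wrist",n=3):
    for i in range(n): p=r.snapshot(name)
    s=r.sense(); print("tcp",s["tool_pos"].round(1))
    for b in blobs(p,c,amin): print(name,c,b[0],b[2],[(k,world(p,b[1],k).round(1)) for k in z])
    return p
E
python3 - <<'E'
from h import *
p=look("teal",[45,66]); look("violet",[4,70],60,"side",1)
cv2.imwrite("pics/w2.png",p["pixels"])
E
```

```text
tcp [ 490.9 -248.4  152.9]
wrist teal 2696 [223 154  58  59] [(45, array([ 488.4, -252.5])), (66, array([ 488.4, -246.3]))]
tcp [ 492.3 -248.4  153.3]
side violet 1482 [313 197  59  53] [(4, array([ 620.7, -222. ])), (70, array([ 576.7, -247.8]))]
```

>>> {"name": "carry_out", "arguments": {"commands": [{"jaw": 0.085, "translation": [0.002, -0.003, 0.02], "spin": 0}, {"jaw": 0.085, "translation": [0, 0, 0.025], "spin": 0}, {"jaw": 0.085, "translation": [0, 0, 0.025], "spin": 0}, {"jaw": 0.085, "translation": [0, 0, 0.025], "spin": 0}, {"jaw": 0.085, "translation": [0, 0, 0.02], "spin": 0}, {"jaw": 0.085, "translation": [0, 0, 0.01], "spin": 0}, {"jaw": 0.085, "translation": [0, 0, 0], "spin": 0}, {"jaw": 0.085, "translation": [0, 0, 0], "spin": 0}]}}

```text
time: 11.07
tool_pos: [490.2, -245.9, 27.6]
tcp_rot: [-180.0, -0.0, 90.1]
ft_force: [-0.1, -0.0, 1.1]
finger_gap: 84.9
grip_force: 0.0
```

>>> {"name": "carry_out", "arguments": {"commands": [{"jaw": 0.03, "translation": [0, 0, 0], "spin": 0}, {"jaw": 0.03, "translation": [0, 0, 0], "spin": 0}, {"jaw": 0.03, "translation": [0, 0, 0], "spin": 0}, {"jaw": 0.03, "translation": [0, 0, 0], "spin": 0}, {"jaw": 0.03, "translation": [0, 0, 0], "spin": 0}, {"jaw": 0.03, "translation": [0, 0, 0], "spin": 0}, {"jaw": 0.03, "translation": [0, 0, 0], "spin": 0}, {"jaw": 0.03, "translation": [0, 0, 0], "spin": 0}]}}

```text
time: 11.73
tool_pos: [490.6, -246.9, 29.1]
tcp_rot: [179.9, 0.1, 90.1]
ft_force: [-1.7, 0.5, 6.3]
finger_gap: 46.0
grip_force: 40.0
```

>>> {"name": "carry_out", "arguments": {"commands": [{"jaw": 0.03, "translation": [0, 0, -0.01], "spin": 0}, {"jaw": 0.03, "translation": [0, 0, -0.02], "spin": 0}, {"jaw": 0.03, "translation": [0, 0, -0.02], "spin": 0}, {"jaw": 0.03, "translation": [0, 0, -0.02], "spin": 0}, {"jaw": 0.03, "translation": [0, 0, -0.02], "spin": 0}, {"jaw": 0.03, "translation": [0, 0, -0.02], "spin": 0}, {"jaw": 0.03, "translation": [0, 0, 0], "spin": 0}, {"jaw": 0.03, "translation": [0, 0, 0], "spin": 0}]}}

```text
time: 12.4
tool_pos: [490.6, -246.7, 139.4]
tcp_rot: [179.8, 0.1, 90.1]
ft_force: [-0.4, 0.5, -1.4]
finger_gap: 45.6
grip_force: 41.1
```

>>> {"name": "carry_out", "arguments": {"commands": [{"jaw": 0.03, "translation": [0.02, 0.013, 0], "spin": 0}, {"jaw": 0.03, "translation": [0.03, 0.018, 0], "spin": 0}, {"jaw": 0.03, "translation": [0.03, 0.018, 0], "spin": 0}, {"jaw": 0.03, "translation": [0.03, 0.018, 0], "spin": 0}, {"jaw": 0.03, "translation": [0.03, 0.018, 0], "spin": 0}, {"jaw": 0.03, "translation": [0.03, 0.018, 0], "spin": 0}, {"jaw": 0.03, "translation": [0.02, 0.018, 0], "spin": 0}, {"jaw": 0.03, "translation": [0, 0, 0], "spin": 0}]}}

```text
time: 13.07
tool_pos: [611.5, -51.2, 135.5]
tcp_rot: [-179.9, -0.1, 90.3]
ft_force: [1.6, 0.1, -1.1]
finger_gap: 45.8
grip_force: 41.2
```

>>> {"name": "carry_out", "arguments": {"commands": [{"jaw": 0.03, "translation": [0, 0, 0.015], "spin": 0}, {"jaw": 0.03, "translation": [0, 0, 0.025], "spin": 0}, {"jaw": 0.03, "translation": [0, 0, 0.025], "spin": 0}, {"jaw": 0.03, "translation": [0, 0, 0.02], "spin": 0}, {"jaw": 0.03, "translation": [0, 0, 0.01], "spin": 0}, {"jaw": 0.03, "translation": [0, 0, 0.006], "spin": 0}, {"jaw": 0.03, "translation": [0, 0, 0], "spin": 0}, {"jaw": 0.03, "translation": [0, 0, 0], "spin": 0}]}}

```text
time: 13.73
tool_pos: [610.6, -56.1, 36.6]
tcp_rot: [180.0, 0.0, 90.0]
ft_force: [-0.5, -0.3, 0.0]
finger_gap: 45.4
grip_force: 41.2
```

>>> {"name": "carry_out", "arguments": {"commands": [{"jaw": 0.03, "translation": [0, 0, 0.002], "spin": 0}, {"jaw": 0.03, "translation": [0, 0, 0.002], "spin": 0}, {"jaw": 0.03, "translation": [0, 0, 0], "spin": 0}, {"jaw": 0.03, "translation": [0, 0, 0], "spin": 0}, {"jaw": 0.03, "translation": [0, 0, 0], "spin": 0}, {"jaw": 0.03, "translation": [0, 0, 0], "spin": 0}, {"jaw": 0.03, "translation": [0, 0, 0], "spin": 0}, {"jaw": 0.03, "translation": [0, 0, 0], "spin": 0}]}}

```text
time: 14.4
tool_pos: [611.2, -56.0, 33.2]
tcp_rot: [179.9, 0.0, 90.1]
ft_force: [0.6, 0.2, 6.4]
finger_gap: 45.3
grip_force: 41.9
```

>>> {"name": "carry_out", "arguments": {"commands": [{"jaw": 0.055, "translation": [0, 0, 0], "spin": 0}, {"jaw": 0.07, "translation": [0, 0, 0], "spin": 0}, {"jaw": 0.085, "translation": [0, 0, 0], "spin": 0}, {"jaw": 0.085, "translation": [0, 0, 0], "spin": 0}, {"jaw": 0.085, "translation": [0, 0, 0], "spin": 0}, {"jaw": 0.085, "translation": [0, 0, -0.01], "spin": 0}, {"jaw": 0.085, "translation": [0, 0, -0.03], "spin": 0}, {"jaw": 0.085, "translation": [0, 0, -0.03], "spin": 0}]}}

```text
time: 15.07
tool_pos: [608.5, -55.6, 101.6]
tcp_rot: [-179.8, -0.0, 90.1]
ft_force: [1.0, -0.4, 0.1]
finger_gap: 84.7
grip_force: 0.0
```

>>> {"name": "carry_out", "arguments": {"commands": [{"jaw": 0.085, "translation": [0, 0, -0.04], "spin": 0}, {"jaw": 0.085, "translation": [0.03, -0.024, 0], "spin": 0}, {"jaw": 0.085, "translation": [0.03, -0.024, 0], "spin": 0}, {"jaw": 0.085, "translation": [0.03, -0.024, 0], "spin": 0}, {"jaw": 0.085, "translation": [0.03, -0.024, 0], "spin": 0}, {"jaw": 0.085, "translation": [0.03, -0.025, 0], "spin": 0}, {"jaw": 0.085, "translation": [0.03, -0.025, 0], "spin": 0}, {"jaw": 0.085, "translation": [0, 0, 0], "spin": 0}]}}

```text
time: 15.73
tool_pos: [460.4, 128.4, 142.7]
tcp_rot: [-179.9, -0.1, 90.3]
ft_force: [0.2, 0.3, -0.9]
finger_gap: 85.3
grip_force: 0.0
```

```bash
python3 - <<'E'
from h import *
p=look("teal",[45,70]); look("teal",[4,45,70],60,"top",1)
cv2.imwrite("pics/w3.png",p["pixels"])
E
```

```text
tcp [464.5 124.2 143.2]
wrist teal 2261 [227 152  54  53] [(45, array([465.1, 127.8])), (70, array([464.9, 134.9]))]
wrist teal 3045 [354 232  79  71] [(45, array([597.6,  56.3])), (70, array([585.1,  69.9]))]
tcp [464.9 123.6 143. ]
top teal 1943 [229 160  65  32] [(4, array([609.4, -15.2])), (45, array([599.1, -13.8])), (70, array([592.7, -13. ]))]
top teal 210 [491 224  21  19] [(4, array([ 477.4, -609.3])), (45, array([ 472.5, -583.5])), (70, array([ 469.5, -567.8]))]
top teal 127 [501 238  11  19] [(4, array([ 444.8, -622.2])), (45, array([ 441.2, -595.9])), (70, array([ 439. , -579.8]))]
```

View pics/w3.png

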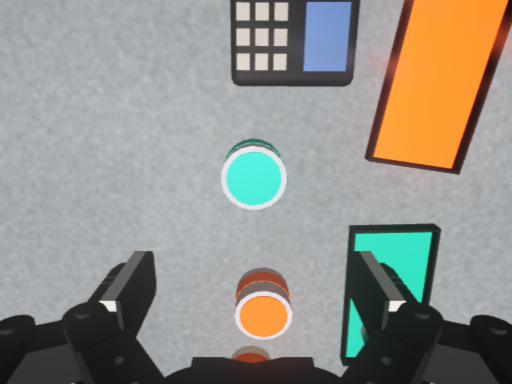

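The wrist view shows the teal tin centred at (253,178), clear of the meter above it. I go down onto it.

>>> {"name": "carry_out", "arguments": {"commands": [{"jaw": 0.085, "translation": [0.003, 0, 0.02], "spin": 0}, {"jaw": 0.085, "translation": [0, 0, 0.025], "spin": 0}, {"jaw": 0.085, "translation": [0, 0, 0.025], "spin": 0}, {"jaw": 0.085, "translation": [0, 0, 0.025], "spin": 0}, {"jaw": 0.085, "translation": [0, 0, 0.018], "spin": 0}, {"jaw": 0.085, "translation": [0, 0, 0.008], "spin": 0}, {"jaw": 0.085, "translation": [0, 0, 0], "spin": 0}, {"jaw": 0.085, "translation": [0, 0, 0], "spin": 0}]}}

```text
time: 16.6
tool_pos: [464.7, 126.3, 21.6]
tcp_rot: [-180.0, 0.0, 90.0]
ft_force: [0.0, -0.0, 0.6]
finger_gap: 85.1
grip_force: 0.0
```

>>> {"name": "carry_out", "arguments": {"commands": [{"jaw": 0.04, "translation": [0, 0, 0], "spin": 0}, {"jaw": 0.04, "translation": [0, 0, 0], "spin": 0}, {"jaw": 0.04, "translation": [0, 0, 0], "spin": 0}, {"jaw": 0.04, "translation": [0, 0, 0], "spin": 0}, {"jaw": 0.04, "translation": [0, 0, 0], "spin": 0}, {"jaw": 0.04, "translation": [0, 0, 0], "spin": 0}, {"jaw": 0.04, "translation": [0, 0, 0], "spin": 0}, {"jaw": 0.04, "translation": [0, 0, 0], "spin": 0}], "squeeze": 50}}

```text
time: 17.27
tool_pos: [464.1, 127.0, 21.2]
tcp_rot: [180.0, 0.0, 90.1]
ft_force: [-0.1, 0.8, 0.3]
finger_gap: 39.6
grip_force: 0.0
```

>>> {"name": "carry_out", "arguments": {"commands": [{"jaw": 0.04, "translation": [0, 0, -0.01], "spin": 0}, {"jaw": 0.04, "translation": [0, 0, -0.02], "spin": 0}, {"jaw": 0.04, "translation": [0, 0, -0.02], "spin": 0}, {"jaw": 0.04, "translation": [0, 0, -0.02], "spin": 0}, {"jaw": 0.04, "translation": [0, 0, -0.02], "spin": 0}, {"jaw": 0.04, "translation": [0, 0, -0.02], "spin": 0}, {"jaw": 0.04, "translation": [0, 0, 0], "spin": 0}, {"jaw": 0.04, "translation": [0, 0, 0], "spin": 0}]}}

```text
time: 17.93
tool_pos: [465.4, 127.2, 133.3]
tcp_rot: [179.8, -0.0, 90.1]
ft_force: [1.0, 0.7, -1.7]
finger_gap: 39.7
grip_force: 0.0
```

The jaws closed to 39.6 mm with no grip force, so the tin was not held. I look before doing anything else.

```bash
python3 - <<'E'
from h import *
p=look("teal",[4,45,115]); q=look("teal",[4,45,70],60,"side",1)
cv2.imwrite("pics/w4.png",np.vstack([p["pixels"]])); 
c=cv2.resize(q["pixels"][90:290,130:400],None,fx=2,fy=2); cv2.imwrite("pics/c4.png",np.hstack([c,cv2.resize(p["pixels"],(260,400))]))
E
```

```text
tcp [463.3 126.8 130.2]
wrist teal 2426 [226 158  56  55] [(4, array([465.3, 115.4])), (45, array([465.1, 127.8])), (115, array([464.7, 148.9]))]
wrist teal 4829 [354 239  86  71] [(4, array([609.1,  26.6])), (45, array([589.1,  51.2])), (115, array([555. ,  93.1]))]
tcp [463.2 126.8 130. ]
side teal 165 [ 0 55 18 13] [(4, array([ 240. , 1032.2])), (45, array([230.3, 958.1])), (70, array([224.4, 912.9]))]
side teal 1186 [254 155  59  45] [(4, array([617.1, -12.7])), (45, array([589.9, -38.4])), (70, array([573.3, -54.1]))]
side teal 159 [200 157  17  12] [(4, array([488., 160.])), (45, array([466.8, 126.3])), (70, array([453.9, 105.7]))]
side teal 72 [200 170  19   9] [(4, array([461. , 118.8])), (45, array([441.1,  87. ])), (70, array([428.9,  67.6]))]
```

View pics/c4.png

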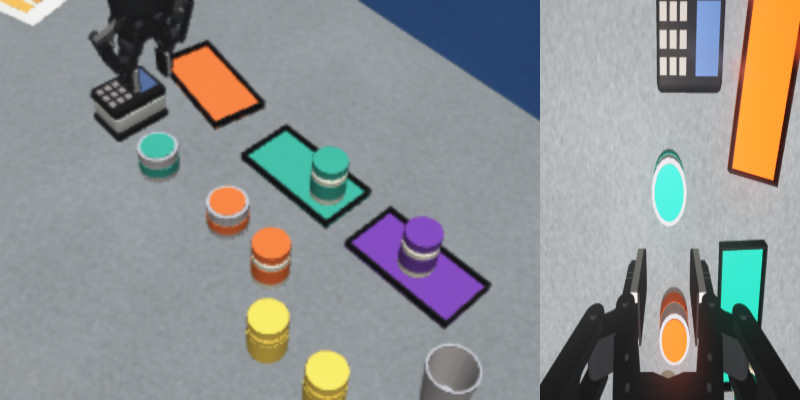

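```bash
python3 - <<'E'
from h import *
for n in ("wrist","side"):
  p=r.snapshot(n); E=np.linalg.inv(p["extrinsics"]); t=r.sense()["tool_pos"]; print(n,p["extrinsics"][:3,3].round(),t.round())
  for dy in(-20,0,20):
   for dz in (0,19,40):
    q=p["K"]@(E[:3,:3]@(t+[dy,0,dz])+E[:3,3]); print(dy,dz,(q[:2]/q[2]).round())
q=p["pixels"][90:180,150:270]; cv2.imwrite("pics/s5.png",cv2.resize(q,None,fx=6,fy=6,interpolation=cv2.INTER_CUBIC))
E
```

```text
wrist [463. 205. 302.] [463. 127. 130.]
-20 0 [216. 231.]
-20 19 [212. 246.]
-20 40 [207. 268.]
0 0 [252. 231.]
0 19 [252. 247.]
0 40 [252. 268.]
20 0 [288. 231.]
20 19 [292. 247.]
20 40 [297. 269.]
side [  30. -567.  889.] [463. 127. 130.]
-20 0 [198. 143.]
-20 19 [198. 138.]
-20 40 [197. 131.]
0 0 [205. 140.]
0 19 [204. 134.]
0 40 [203. 128.]
20 0 [211. 136.]
20 19 [210. 131.]
20 40 [210. 125.]
```

View pics/s5.png

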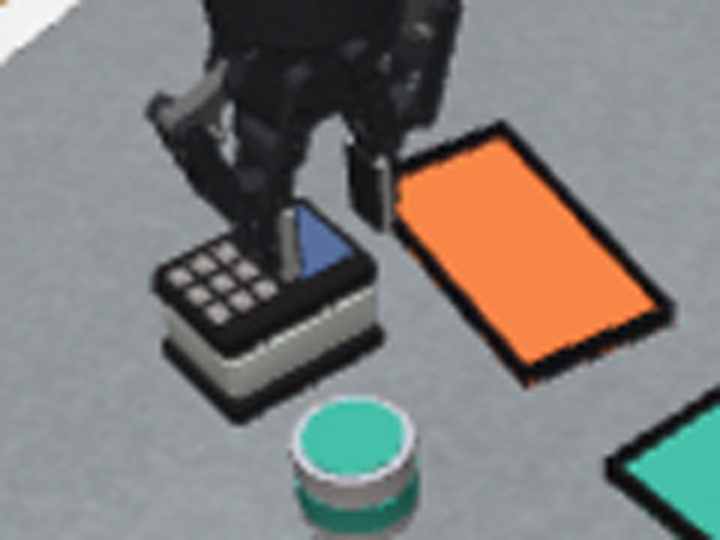

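The pad tips at this opening sit about 15 to 20 mm behind the TCP: they are at (198,137) and (214,128), against a prediction of (198,143) and (211,136). The jaws therefore closed above the tin, which has not moved. I retry lower, with the TCP at about 8 mm.

>>> {"name": "carry_out", "arguments": {"commands": [{"jaw": 0.085, "translation": [0, 0, 0], "spin": 0}, {"jaw": 0.085, "translation": [0, 0, 0], "spin": 0}, {"jaw": 0.085, "translation": [0, 0, 0], "spin": 0}, {"jaw": 0.085, "translation": [0, 0, 0], "spin": 0}, {"jaw": 0.085, "translation": [0, 0, 0.02], "spin": 0}, {"jaw": 0.085, "translation": [0, 0, 0.02], "spin": 0}, {"jaw": 0.085, "translation": [0, 0, 0.02], "spin": 0}, {"jaw": 0.085, "translation": [0, 0, 0.02], "spin": 0}]}}

```text
time: 18.9
tool_pos: [464.3, 127.0, 50.6]
tcp_rot: [180.0, -0.0, 90.1]
ft_force: [-1.0, 0.6, -0.9]
finger_gap: 85.0
grip_force: 0.0
```

>>> {"name": "carry_out", "arguments": {"commands": [{"jaw": 0.085, "translation": [0, 0, 0.02], "spin": 0}, {"jaw": 0.085, "translation": [0, 0, 0.01], "spin": 0}, {"jaw": 0.085, "translation": [0, 0, 0.005], "spin": 0}, {"jaw": 0.085, "translation": [0, 0, 0.005], "spin": 0}, {"jaw": 0.085, "translation": [0, 0, 0.003], "spin": 0}, {"jaw": 0.085, "translation": [0, 0, 0], "spin": 0}, {"jaw": 0.085, "translation": [0, 0, 0], "spin": 0}, {"jaw": 0.085, "translation": [0, 0, 0], "spin": 0}]}}

```text
time: 19.57
tool_pos: [464.9, 127.1, 9.1]
tcp_rot: [179.9, -0.0, 90.1]
ft_force: [0.2, -0.3, 0.5]
finger_gap: 84.9
grip_force: 0.0
```

>>> {"name": "carry_out", "arguments": {"commands": [{"jaw": 0.04, "translation": [0, 0, 0], "spin": 0}, {"jaw": 0.04, "translation": [0, 0, 0], "spin": 0}, {"jaw": 0.04, "translation": [0, 0, 0], "spin": 0}, {"jaw": 0.04, "translation": [0, 0, 0], "spin": 0}, {"jaw": 0.04, "translation": [0, 0, 0], "spin": 0}, {"jaw": 0.04, "translation": [0, 0, 0], "spin": 0}, {"jaw": 0.04, "translation": [0, 0, 0], "spin": 0}, {"jaw": 0.04, "translation": [0, 0, 0], "spin": 0}], "squeeze": 50}}

```text
time: 20.23
tool_pos: [464.7, 127.1, 9.3]
tcp_rot: [179.9, -0.0, 90.1]
ft_force: [-3.3, -0.4, 8.5]
finger_gap: 52.6
grip_force: 50.5
```

Gripped: gap 52.6 mm, grip 50 N. I lift it and carry it to the teal tray.

>>> {"name": "carry_out", "arguments": {"commands": [{"jaw": 0.04, "translation": [0, 0, -0.01], "spin": 0}, {"jaw": 0.04, "translation": [0, 0, -0.02], "spin": 0}, {"jaw": 0.04, "translation": [0, 0, -0.02], "spin": 0}, {"jaw": 0.04, "translation": [0, 0, -0.02], "spin": 0}, {"jaw": 0.04, "translation": [0, 0, -0.02], "spin": 0}, {"jaw": 0.04, "translation": [0, 0, -0.02], "spin": 0}, {"jaw": 0.04, "translation": [0, 0, 0], "spin": 0}, {"jaw": 0.04, "translation": [-0.005, 0.005, 0], "spin": 0}]}}

```text
time: 20.9
tool_pos: [469.8, 122.6, 119.6]
tcp_rot: [179.8, -0.0, 90.1]
ft_force: [-1.1, -0.8, -1.7]
finger_gap: 52.3
grip_force: 52.5
```

>>> {"name": "carry_out", "arguments": {"commands": [{"jaw": 0.04, "translation": [-0.01, 0.02, 0], "spin": 0}, {"jaw": 0.04, "translation": [-0.02, 0.025, 0], "spin": 0}, {"jaw": 0.04, "translation": [-0.02, 0.025, 0], "spin": 0}, {"jaw": 0.04, "translation": [-0.02, 0.025, 0], "spin": 0}, {"jaw": 0.04, "translation": [-0.02, 0.025, 0], "spin": 0}, {"jaw": 0.04, "translation": [-0.009, 0.02, 0], "spin": 0}, {"jaw": 0.04, "translation": [0, 0, 0], "spin": 0}, {"jaw": 0.04, "translation": [0, 0, 0.01], "spin": 0}]}}

```text
time: 21.57
tool_pos: [610.3, 21.9, 107.8]
tcp_rot: [180.0, 0.0, 90.0]
ft_force: [-0.8, 0.1, -0.3]
finger_gap: 52.5
grip_force: 52.7
```

>>> {"name": "carry_out", "arguments": {"commands": [{"jaw": 0.04, "translation": [0, 0, 0.02], "spin": 0}, {"jaw": 0.04, "translation": [0, 0, 0.02], "spin": 0}, {"jaw": 0.04, "translation": [0, 0, 0.02], "spin": 0}, {"jaw": 0.04, "translation": [0, 0, 0.015], "spin": 0}, {"jaw": 0.04, "translation": [0, 0, 0.01], "spin": 0}, {"jaw": 0.04, "translation": [0, 0, 0.005], "spin": 0}, {"jaw": 0.04, "translation": [0, 0, 0], "spin": 0}, {"jaw": 0.04, "translation": [0, 0, 0], "spin": 0}]}}

```text
time: 22.23
tool_pos: [609.1, 23.3, 18.3]
tcp_rot: [-180.0, -0.0, 90.1]
ft_force: [-0.0, -0.2, -0.7]
finger_gap: 52.3
grip_force: 52.7
```

>>> {"name": "carry_out", "arguments": {"commands": [{"jaw": 0.04, "translation": [0, 0, 0.002], "spin": 0}, {"jaw": 0.04, "translation": [0, 0, 0.001], "spin": 0}, {"jaw": 0.04, "translation": [0, 0, 0.001], "spin": 0}, {"jaw": 0.04, "translation": [0, 0, 0.001], "spin": 0}, {"jaw": 0.04, "translation": [0, 0, 0], "spin": 0}, {"jaw": 0.04, "translation": [0, 0, 0], "spin": 0}, {"jaw": 0.04, "translation": [0, 0, 0], "spin": 0}, {"jaw": 0.04, "translation": [0, 0, 0], "spin": 0}]}}

```text
time: 22.9
tool_pos: [609.6, 23.1, 13.5]
tcp_rot: [180.0, 0.0, 90.1]
ft_force: [0.3, 0.3, 1.7]
finger_gap: 52.2
grip_force: 52.9
```

>>> {"name": "carry_out", "arguments": {"commands": [{"jaw": 0.06, "translation": [0, 0, 0], "spin": 0}, {"jaw": 0.07, "translation": [0, 0, 0], "spin": 0}, {"jaw": 0.08, "translation": [0, 0, 0], "spin": 0}, {"jaw": 0.08, "translation": [0, 0, 0], "spin": 0}, {"jaw": 0.08, "translation": [0, 0, 0], "spin": 0}, {"jaw": 0.08, "translation": [0, 0, -0.01], "spin": 0}, {"jaw": 0.08, "translation": [0, 0, -0.03], "spin": 0}, {"jaw": 0.08, "translation": [0, 0, -0.03], "spin": 0}]}}

```text
time: 23.57
tool_pos: [607.4, 23.2, 82.7]
tcp_rot: [-179.8, -0.0, 90.1]
ft_force: [0.4, -0.4, 1.2]
finger_gap: 80.1
grip_force: 0.0
```

>>> {"name": "carry_out", "arguments": {"commands": [{"jaw": 0.085, "translation": [0, 0, -0.03], "spin": 0}, {"jaw": 0.085, "translation": [0, 0, -0.03], "spin": 0}, {"jaw": 0.085, "translation": [-0.007, -0.027, 0], "spin": 0}, {"jaw": 0.085, "translation": [-0.007, -0.027, 0], "spin": 0}, {"jaw": 0.085, "translation": [-0.007, -0.027, 0], "spin": 0}, {"jaw": 0.085, "translation": [-0.007, -0.027, 0], "spin": 0}, {"jaw": 0.085, "translation": [-0.005, -0.025, 0], "spin": 0}, {"jaw": 0.085, "translation": [0, 0, 0], "spin": 0}]}}

```text
time: 24.23
tool_pos: [472.4, -10.5, 143.1]
tcp_rot: [-179.9, 0.0, 90.0]
ft_force: [-1.1, -0.6, -0.2]
finger_gap: 85.0
grip_force: 0.0
```

```bash
python3 - <<'E'
from h import *
p=look("orange",[45]); look("teal",[4,49,70],600,"side",1)
cv2.imwrite("pics/w6.png",p["pixels"])
E
```

```text
tcp [476.9 -10.1 144.3]
wrist orange 2246 [224 153  54  53] [(45, array([475.1,  -8.8]))]
wrist orange 2405 [210 263  55  55] [(45, array([ 462.2, -116.4]))]
tcp [477.2 -10.  144.2]
side teal 939 [254 161  59  39] [(4, array([615.8, -25. ])), (49, array([586. , -52.6])), (70, array([572.1, -65.4]))]
```

View pics/w6.png

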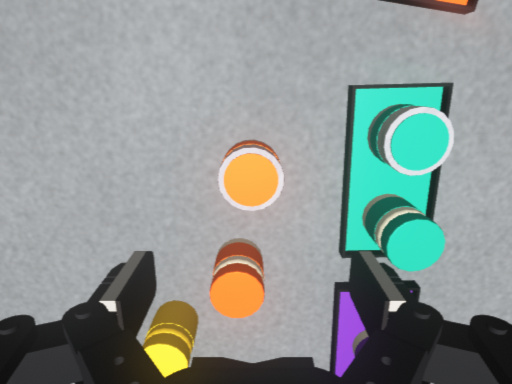

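The wrist view shows both teal pots upright in the teal tray at (418,140) and (413,240), and the orange tin at (251,179). I pick up the tin.

>>> {"name": "carry_out", "arguments": {"commands": [{"jaw": 0.085, "translation": [0.001, -0.001, 0.02], "spin": 0}, {"jaw": 0.085, "translation": [0, 0, 0.03], "spin": 0}, {"jaw": 0.085, "translation": [0, 0, 0.03], "spin": 0}, {"jaw": 0.085, "translation": [0, 0, 0.025], "spin": 0}, {"jaw": 0.085, "translation": [0, 0, 0.015], "spin": 0}, {"jaw": 0.085, "translation": [0, 0, 0.01], "spin": 0}, {"jaw": 0.085, "translation": [0, 0, 0.004], "spin": 0}, {"jaw": 0.085, "translation": [0, 0, 0], "spin": 0}]}}

```text
time: 25.1
tool_pos: [475.3, -8.9, 8.7]
tcp_rot: [-179.9, -0.0, 90.1]
ft_force: [-0.6, 0.2, 0.2]
finger_gap: 85.2
grip_force: 0.0
```

>>> {"name": "carry_out", "arguments": {"commands": [{"jaw": 0.085, "translation": [0, 0, 0], "spin": 0}, {"jaw": 0.04, "translation": [0, 0, 0], "spin": 0}, {"jaw": 0.04, "translation": [0, 0, 0], "spin": 0}, {"jaw": 0.04, "translation": [0, 0, 0], "spin": 0}, {"jaw": 0.04, "translation": [0, 0, 0], "spin": 0}, {"jaw": 0.04, "translation": [0, 0, 0], "spin": 0}, {"jaw": 0.04, "translation": [0, 0, 0], "spin": 0}, {"jaw": 0.04, "translation": [0, 0, 0], "spin": 0}]}}

```text
time: 25.77
tool_pos: [482.8, -9.8, 16.1]
tcp_rot: [179.2, 0.1, 90.1]
ft_force: [-0.3, 0.4, 31.1]
finger_gap: 40.4
grip_force: 14.5
```

>>> {"name": "carry_out", "arguments": {"commands": [{"jaw": 0.04, "translation": [0, 0, -0.01], "spin": 0}, {"jaw": 0.04, "translation": [0, 0, -0.02], "spin": 0}, {"jaw": 0.04, "translation": [0, 0, -0.02], "spin": 0}, {"jaw": 0.04, "translation": [0, 0, -0.02], "spin": 0}, {"jaw": 0.04, "translation": [0, 0, -0.02], "spin": 0}, {"jaw": 0.04, "translation": [0, 0, -0.02], "spin": 0}, {"jaw": 0.04, "translation": [0, 0, 0], "spin": 0}, {"jaw": 0.04, "translation": [0, 0, 0], "spin": 0}]}}

```text
time: 26.43
tool_pos: [476.7, -9.2, 121.1]
tcp_rot: [179.8, 0.0, 90.1]
ft_force: [1.1, 0.7, 0.9]
finger_gap: 39.9
grip_force: 0.0
```

The grip slipped off. I check the tin and the bystanders.

```bash
python3 - <<'E'
from h import *
p=look("orange",[45]); q=look("orange",[45],90,"side",1)
cv2.imwrite("pics/c7.png",np.hstack([cv2.resize(q["pixels"][110:290,160:380],(440,360)),cv2.resize(p["pixels"],(360,360))]))
E
```

```text
tcp [474.5  -8.9 118.2]
wrist orange 2498 [224 163  59  57] [(45, array([475.8, -10.8]))]
wrist orange 2852 [207 280  60  60] [(45, array([ 462.2, -117.4]))]
tcp [474.4  -8.9 118. ]
side orange 158 [212 117  15  19] [(45, array([585.6, 227.9]))]
side orange 198 [235 184  18  14] [(45, array([477.2, -11.2]))]
side orange 306 [256 204  20  19] [(45, array([ 471.7, -100.4]))]
side orange 124 [256 221  19  12] [(45, array([ 442. , -131.8]))]
```

View pics/c7.png

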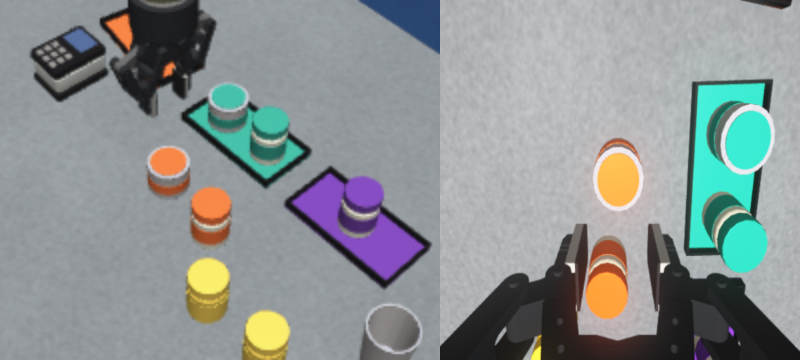

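The tin is still upright at (476,-10). The first miss shows the pad tips are at least 24 mm above the TCP at this opening, so going 11 mm lower (TCP about -2 mm) still leaves the tips above 20 mm and gives a proper overlap.

>>> {"name": "carry_out", "arguments": {"commands": [{"jaw": 0.085, "translation": [-0.001, 0.001, 0], "spin": 0}, {"jaw": 0.085, "translation": [0, 0, 0], "spin": 0}, {"jaw": 0.085, "translation": [0, 0, 0], "spin": 0}, {"jaw": 0.085, "translation": [0, 0, 0], "spin": 0}, {"jaw": 0.085, "translation": [0, 0, 0.02], "spin": 0}, {"jaw": 0.085, "translation": [0, 0, 0.025], "spin": 0}, {"jaw": 0.085, "translation": [0, 0, 0.025], "spin": 0}, {"jaw": 0.085, "translation": [0, 0, 0.02], "spin": 0}]}}

```text
time: 27.3
tool_pos: [475.6, -9.9, 27.5]
tcp_rot: [-180.0, -0.0, 90.1]
ft_force: [-1.7, -0.5, -1.0]
finger_gap: 84.7
grip_force: 0.0
```

>>> {"name": "carry_out", "arguments": {"commands": [{"jaw": 0.085, "translation": [0, 0, 0.01], "spin": 0}, {"jaw": 0.085, "translation": [0, 0, 0.008], "spin": 0}, {"jaw": 0.085, "translation": [0, 0, 0.005], "spin": 0}, {"jaw": 0.085, "translation": [0, 0, 0.005], "spin": 0}, {"jaw": 0.085, "translation": [0, 0, 0.003], "spin": 0}, {"jaw": 0.085, "translation": [0, 0, 0], "spin": 0}, {"jaw": 0.085, "translation": [0, 0, 0], "spin": 0}, {"jaw": 0.085, "translation": [0, 0, 0], "spin": 0}]}}

```text
time: 27.97
tool_pos: [476.9, -10.1, -1.1]
tcp_rot: [179.9, 0.0, 90.1]
ft_force: [0.1, 0.4, -0.4]
finger_gap: 84.8
grip_force: 0.0
```

>>> {"name": "carry_out", "arguments": {"commands": [{"jaw": 0.05, "translation": [0, 0, 0], "spin": 0}, {"jaw": 0.05, "translation": [0, 0, 0], "spin": 0}, {"jaw": 0.05, "translation": [0, 0, 0], "spin": 0}, {"jaw": 0.05, "translation": [0, 0, 0], "spin": 0}, {"jaw": 0.05, "translation": [0, 0, 0], "spin": 0}, {"jaw": 0.05, "translation": [0, 0, 0], "spin": 0}, {"jaw": 0.05, "translation": [0, 0, 0], "spin": 0}, {"jaw": 0.05, "translation": [0, 0, 0], "spin": 0}], "squeeze": 40}}

```text
time: 28.63
tool_pos: [476.8, -10.1, -1.1]
tcp_rot: [179.9, 0.0, 90.1]
ft_force: [-1.3, 0.5, 5.7]
finger_gap: 54.2
grip_force: 41.8
```

>>> {"name": "carry_out", "arguments": {"commands": [{"jaw": 0.05, "translation": [0, 0, -0.01], "spin": 0}, {"jaw": 0.05, "translation": [0, 0, -0.02], "spin": 0}, {"jaw": 0.05, "translation": [0, 0, -0.025], "spin": 0}, {"jaw": 0.05, "translation": [0, 0, -0.025], "spin": 0}, {"jaw": 0.05, "translation": [0, 0, -0.025], "spin": 0}, {"jaw": 0.05, "translation": [0, 0, -0.02], "spin": 0}, {"jaw": 0.05, "translation": [0, 0, 0], "spin": 0}, {"jaw": 0.05, "translation": [0.012, 0.006, 0], "spin": 0}]}}

```text
time: 29.3
tool_pos: [483.0, 0.7, 125.2]
tcp_rot: [179.8, 0.1, 90.0]
ft_force: [-1.5, -0.4, -1.8]
finger_gap: 54.2
grip_force: 42.7
```

>>> {"name": "carry_out", "arguments": {"commands": [{"jaw": 0.05, "translation": [0.025, 0.015, 0], "spin": 0}, {"jaw": 0.05, "translation": [0.035, 0.02, 0], "spin": 0}, {"jaw": 0.05, "translation": [0.035, 0.02, 0], "spin": 0}, {"jaw": 0.05, "translation": [0.035, 0.02, 0], "spin": 0}, {"jaw": 0.05, "translation": [0.035, 0.02, 0], "spin": 0}, {"jaw": 0.05, "translation": [0.035, 0.02, 0], "spin": 0}, {"jaw": 0.05, "translation": [0.03, 0.02, 0], "spin": 0}, {"jaw": 0.05, "translation": [0.02, 0.015, 0], "spin": 0}]}}

```text
time: 29.97
tool_pos: [632.1, 255.3, 122.0]
tcp_rot: [-179.9, -0.0, 90.2]
ft_force: [1.2, -0.9, -0.5]
finger_gap: 54.3
grip_force: 42.7
```

>>> {"name": "carry_out", "arguments": {"commands": [{"jaw": 0.05, "translation": [0, 0, 0], "spin": 0}, {"jaw": 0.05, "translation": [0, 0, 0.02], "spin": 0}, {"jaw": 0.05, "translation": [0, 0, 0.03], "spin": 0}, {"jaw": 0.05, "translation": [0, 0, 0.03], "spin": 0}, {"jaw": 0.05, "translation": [0, 0, 0.02], "spin": 0}, {"jaw": 0.05, "translation": [0, 0, 0.01], "spin": 0}, {"jaw": 0.05, "translation": [0, 0, 0], "spin": 0}, {"jaw": 0.05, "translation": [0, 0, 0], "spin": 0}]}}

```text
time: 30.63
tool_pos: [631.7, 251.8, 13.2]
tcp_rot: [-179.9, 0.0, 90.0]
ft_force: [-0.1, -0.0, -0.7]
finger_gap: 54.2
grip_force: 42.8
```

>>> {"name": "carry_out", "arguments": {"commands": [{"jaw": 0.05, "translation": [0, 0, 0.004], "spin": 0}, {"jaw": 0.05, "translation": [0, 0, 0.002], "spin": 0}, {"jaw": 0.05, "translation": [0, 0, 0.002], "spin": 0}, {"jaw": 0.05, "translation": [0, 0, 0.002], "spin": 0}, {"jaw": 0.05, "translation": [0, 0, 0], "spin": 0}, {"jaw": 0.05, "translation": [0, 0, 0], "spin": 0}, {"jaw": 0.05, "translation": [0, 0, 0], "spin": 0}, {"jaw": 0.05, "translation": [0, 0, 0], "spin": 0}]}}

```text
time: 31.3
tool_pos: [632.2, 252.2, 3.4]
tcp_rot: [180.0, -0.0, 90.1]
ft_force: [0.3, 0.3, -1.7]
finger_gap: 54.4
grip_force: 42.8
```

>>> {"name": "carry_out", "arguments": {"commands": [{"jaw": 0.06, "translation": [0, 0, 0], "spin": 0}, {"jaw": 0.07, "translation": [0, 0, 0], "spin": 0}, {"jaw": 0.08, "translation": [0, 0, 0], "spin": 0}, {"jaw": 0.08, "translation": [0, 0, 0], "spin": 0}, {"jaw": 0.08, "translation": [0, 0, 0], "spin": 0}, {"jaw": 0.08, "translation": [0, 0, -0.01], "spin": 0}, {"jaw": 0.08, "translation": [0, 0, -0.03], "spin": 0}, {"jaw": 0.08, "translation": [0, 0, -0.03], "spin": 0}]}}

```text
time: 31.97
tool_pos: [630.2, 251.6, 72.3]
tcp_rot: [-179.8, 0.1, 90.1]
ft_force: [0.8, 0.5, 0.3]
finger_gap: 80.3
grip_force: 0.0
```

>>> {"name": "carry_out", "arguments": {"commands": [{"jaw": 0.085, "translation": [0, 0, -0.04], "spin": 0}, {"jaw": 0.085, "translation": [0, 0, -0.035], "spin": 0}, {"jaw": 0.085, "translation": [-0.03, -0.015, 0], "spin": 0}, {"jaw": 0.085, "translation": [-0.03, -0.015, 0], "spin": 0}, {"jaw": 0.085, "translation": [-0.035, -0.015, 0], "spin": 0}, {"jaw": 0.085, "translation": [-0.035, -0.015, 0], "spin": 0}, {"jaw": 0.085, "translation": [-0.035, -0.015, 0], "spin": 0}, {"jaw": 0.085, "translation": [-0.035, -0.015, 0], "spin": 0}]}}

```text
time: 32.63
tool_pos: [541.4, 50.7, 149.2]
tcp_rot: [179.9, 0.0, 90.1]
ft_force: [0.1, -0.3, -0.0]
finger_gap: 84.9
grip_force: 0.0
```

>>> {"name": "carry_out", "arguments": {"commands": [{"jaw": 0.085, "translation": [-0.035, -0.016, 0], "spin": 0}, {"jaw": 0.085, "translation": [-0.035, -0.016, 0], "spin": 0}, {"jaw": 0.085, "translation": [-0.035, -0.016, 0], "spin": 0}, {"jaw": 0.085, "translation": [-0.035, -0.016, 0], "spin": 0}, {"jaw": 0.085, "translation": [-0.02, -0.016, 0], "spin": 0}, {"jaw": 0.085, "translation": [0, 0, 0], "spin": 0}, {"jaw": 0.085, "translation": [0, 0, 0], "spin": 0}, {"jaw": 0.085, "translation": [0, 0, 0], "spin": 0}]}}

```text
time: 33.3
tool_pos: [462.8, -108.0, 149.0]
tcp_rot: [179.9, 0.0, 90.0]
ft_force: [-0.2, 0.1, 0.7]
finger_gap: 84.7
grip_force: 0.0
```

```bash
python3 - <<'E'
from h import *
p=look("orange",[66])
E
```

```text
tcp [ 462.9 -107.2  148.5]
wrist orange 3061 [222 145  61  69] [(66, array([ 463. , -102.7]))]
```

>>> {"name": "carry_out", "arguments": {"commands": [{"jaw": 0.085, "translation": [0.001, 0, 0.02], "spin": 0}, {"jaw": 0.085, "translation": [0, 0, 0.03], "spin": 0}, {"jaw": 0.085, "translation": [0, 0, 0.03], "spin": 0}, {"jaw": 0.085, "translation": [0, 0, 0.025], "spin": 0}, {"jaw": 0.085, "translation": [0, 0, 0.015], "spin": 0}, {"jaw": 0.085, "translation": [0, 0, 0.01], "spin": 0}, {"jaw": 0.085, "translation": [0, 0, 0.002], "spin": 0}, {"jaw": 0.085, "translation": [0, 0, 0], "spin": 0}]}}

```text
time: 34.12
tool_pos: [462.3, -106.5, 16.0]
tcp_rot: [-179.9, -0.0, 90.1]
ft_force: [-0.2, -0.4, -0.1]
finger_gap: 84.7
grip_force: 0.0
```

>>> {"name": "carry_out", "arguments": {"commands": [{"jaw": 0.085, "translation": [0, 0, 0], "spin": 0}, {"jaw": 0.03, "translation": [0, 0, 0], "spin": 0}, {"jaw": 0.03, "translation": [0, 0, 0], "spin": 0}, {"jaw": 0.03, "translation": [0, 0, 0], "spin": 0}, {"jaw": 0.03, "translation": [0, 0, 0], "spin": 0}, {"jaw": 0.03, "translation": [0, 0, 0], "spin": 0}, {"jaw": 0.03, "translation": [0, 0, 0], "spin": 0}, {"jaw": 0.03, "translation": [0, 0, 0], "spin": 0}]}}

```text
time: 34.78
tool_pos: [463.1, -107.4, 17.4]
tcp_rot: [179.9, 0.0, 90.0]
ft_force: [-2.5, 0.1, 6.7]
finger_gap: 46.6
grip_force: 40.5
```

>>> {"name": "carry_out", "arguments": {"commands": [{"jaw": 0.03, "translation": [0, 0, -0.01], "spin": 0}, {"jaw": 0.03, "translation": [0, 0, -0.02], "spin": 0}, {"jaw": 0.03, "translation": [0, 0, -0.025], "spin": 0}, {"jaw": 0.03, "translation": [0, 0, -0.025], "spin": 0}, {"jaw": 0.03, "translation": [0, 0, -0.025], "spin": 0}, {"jaw": 0.03, "translation": [0, 0, -0.02], "spin": 0}, {"jaw": 0.03, "translation": [0, 0, 0], "spin": 0}, {"jaw": 0.03, "translation": [0, 0, 0], "spin": 0}]}}

```text
time: 35.45
tool_pos: [463.5, -107.4, 143.2]
tcp_rot: [179.8, 0.1, 90.1]
ft_force: [-0.4, -0.3, -1.0]
finger_gap: 46.4
grip_force: 41.3
```

>>> {"name": "carry_out", "arguments": {"commands": [{"jaw": 0.03, "translation": [0.015, 0.008, 0], "spin": 0}, {"jaw": 0.03, "translation": [0.035, 0.02, 0], "spin": 0}, {"jaw": 0.03, "translation": [0.035, 0.02, 0], "spin": 0}, {"jaw": 0.03, "translation": [0.035, 0.02, 0], "spin": 0}, {"jaw": 0.03, "translation": [0.035, 0.02, 0], "spin": 0}, {"jaw": 0.03, "translation": [0.035, 0.02, 0], "spin": 0}, {"jaw": 0.03, "translation": [0.035, 0.02, 0], "spin": 0}, {"jaw": 0.03, "translation": [0.035, 0.02, 0], "spin": 0}]}}

```text
time: 36.12
tool_pos: [609.5, 154.9, 139.1]
tcp_rot: [-179.8, 0.0, 90.1]
ft_force: [0.6, -0.7, 0.1]
finger_gap: 46.8
grip_force: 41.4
```

>>> {"name": "carry_out", "arguments": {"commands": [{"jaw": 0.03, "translation": [0.02, 0.01, 0], "spin": 0}, {"jaw": 0.03, "translation": [0, 0, 0], "spin": 0}, {"jaw": 0.03, "translation": [0, 0, 0.02], "spin": 0}, {"jaw": 0.03, "translation": [0, 0, 0.03], "spin": 0}, {"jaw": 0.03, "translation": [0, 0, 0.03], "spin": 0}, {"jaw": 0.03, "translation": [0, 0, 0.02], "spin": 0}, {"jaw": 0.03, "translation": [0, 0, 0.01], "spin": 0}, {"jaw": 0.03, "translation": [0, 0, 0], "spin": 0}]}}

```text
time: 36.78
tool_pos: [616.4, 172.1, 26.5]
tcp_rot: [-179.6, 0.1, 90.0]
ft_force: [-0.6, -0.6, -1.0]
finger_gap: 46.6
grip_force: 41.5
```

>>> {"name": "carry_out", "arguments": {"commands": [{"jaw": 0.03, "translation": [0, 0, 0.004], "spin": 0}, {"jaw": 0.03, "translation": [0, 0, 0.002], "spin": 0}, {"jaw": 0.03, "translation": [0, 0, 0.002], "spin": 0}, {"jaw": 0.03, "translation": [0, 0, 0.001], "spin": 0}, {"jaw": 0.03, "translation": [0, 0, 0], "spin": 0}, {"jaw": 0.03, "translation": [0, 0, 0], "spin": 0}, {"jaw": 0.03, "translation": [0, 0, 0], "spin": 0}, {"jaw": 0.03, "translation": [0, 0, 0], "spin": 0}]}}

```text
time: 37.45
tool_pos: [620.3, 173.2, 22.5]
tcp_rot: [180.0, -0.0, 90.1]
ft_force: [0.0, -0.5, -1.5]
finger_gap: 46.0
grip_force: 41.5
```

>>> {"name": "carry_out", "arguments": {"commands": [{"jaw": 0.03, "translation": [0, 0, 0.001], "spin": 0}, {"jaw": 0.03, "translation": [0, 0, 0], "spin": 0}, {"jaw": 0.055, "translation": [0, 0, 0], "spin": 0}, {"jaw": 0.065, "translation": [0, 0, 0], "spin": 0}, {"jaw": 0.08, "translation": [0, 0, 0], "spin": 0}, {"jaw": 0.08, "translation": [0, 0, 0], "spin": 0}, {"jaw": 0.08, "translation": [0, 0, 0], "spin": 0}, {"jaw": 0.08, "translation": [0, 0, -0.01], "spin": 0}]}}

```text
time: 38.12
tool_pos: [618.2, 172.7, 29.0]
tcp_rot: [-179.8, 0.0, 90.1]
ft_force: [-0.8, -0.2, -0.8]
finger_gap: 80.0
grip_force: 0.0
```

>>> {"name": "carry_out", "arguments": {"commands": [{"jaw": 0.08, "translation": [0, 0, -0.03], "spin": 0}, {"jaw": 0.08, "translation": [0, 0, -0.03], "spin": 0}, {"jaw": 0.08, "translation": [0, 0, -0.04], "spin": 0}, {"jaw": 0.08, "translation": [0, 0, -0.04], "spin": 0}, {"jaw": 0.08, "translation": [0, -0.04, -0.02], "spin": 0}, {"jaw": 0.08, "translation": [0, -0.04, 0], "spin": 0}, {"jaw": 0.08, "translation": [0, -0.04, 0], "spin": 0}, {"jaw": 0.08, "translation": [0, -0.03, 0], "spin": 0}]}}

```text
time: 38.78
tool_pos: [470.8, 173.1, 191.0]
tcp_rot: [179.9, -0.0, 90.1]
ft_force: [-1.3, -0.2, -0.6]
finger_gap: 79.7
grip_force: 0.0
```

```bash
python3 - <<'E'
from h import *
p=r.snapshot("top");q=r.snapshot("side")
a=cv2.resize(p["pixels"][130:290,60:440],None,fx=2,fy=1.8)[:,:760]; b=cv2.resize(q["pixels"][80:220+100,140:400],(400,305))
o=np.zeros((593,760,3),np.uint8); o[:288]=a[:288]; o[288:593,:400]=b; cv2.imwrite("pics/fin.png",o)
E
```

```text
(no output)
```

View pics/fin.png

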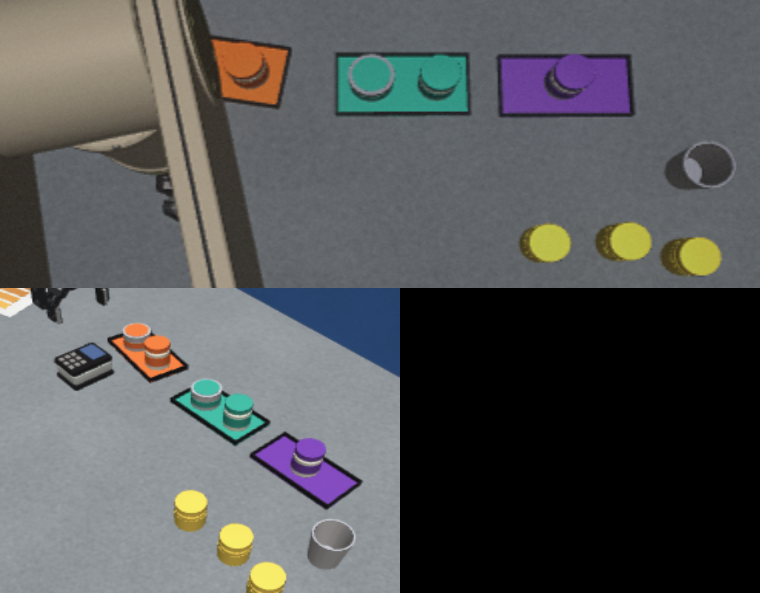

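All five pots stand upright in the trays of their own colours. The meter, cup and yellow look-alikes have not moved, and the gripper is clear.

```bash
python3 -c "
from bench import r
print(r.hand_in())"
```

```text
the job is handed in; nothing more can be done
None
```

I handed the job in at about 39 s of the 120 s: the last pictures show all five pots upright and released in the trays of their own colours, with the meter, cup and yellow look-alikes where they were; the hand-in gave no verdict.

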